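# Ballast weight for a doll plinth

## Task

Lift the tipping tray by its red knob until the loose brass weight slides out from under the wire guard into the open low corner, and let go of the tray, which stays tipped. Take the weight from that corner, push its edge against the sprung copper catch of the upturned plinth while holding it slanted, tip its other edge down under the red lip, and let go so that it lies flat and fully home in the bay. Leave the dolls, jars, brush and ink box where they are.

Things in the scene. Friction and masses are not known exactly. Their poses are not given: they have to be found in the camera images.
- stand: dark steel stand of the tipping tray, fixed, 210 x 70 mm. Origin on the table under its middle; x runs level from the tray's low corner to the knob, z up; the knob is on the robot's side
- tray (a joint): hinge of the tray: 0 rad lying level, up to 0.65 rad with the knob end raised. The hinge line runs along the stand's y axis through the low corner. Stiff friction hinge: about 6 N lifts the knob and the tray stays where it is left. The polished weight slides right into the corner at about 0.5 rad or more
- tray_hinge (a point): on the hinge line at the low corner, level with the floor's top (30 mm above the table), where the inner faces of the low walls would meet. Turns with the tray: x up the diagonal, z the floor's normal. The tray is a white square, 135 mm inside, diagonal along the stand's x, blue walls 12 mm high, 4 mm thick; from x = 84 mm on, a wire guard covers it 15 to 19 mm above the floor
- tray_knob (a point): centre of the red ball knob, 24 mm across, beyond the tray's far corner; in the tray_hinge frame at x 214, z 18 mm
- pick_corner (a point): where the weight's centre lies when it rests in the low corner, touching both walls: 33.9 mm up the diagonal from tray_hinge, 2.5 mm above the floor; turns with the tray. The corner's point is open for one finger: the walls begin 20 mm from it along each wall (28 mm opening) and the floor is cut away within 18 mm of it along each wall
- finger_hole (a point): centre of the diamond opening in the 4 mm floor for the other finger, diagonals 48 mm, 66.5 mm up the diagonal. With the weight in the corner and gripped along the diagonal, the fingertips can pass its rim to a few mm below the floor
- weight_center (a point): centre of the brass disc weight, 48 mm across, 5 mm thick, 77 g; z is the disc's axis. It starts lying on the tray floor under the wire guard
- plinth: upturned black doll plinth, fixed, 150 x 110 x 20 mm, with the sprung ballast bay on top. Origin under the bay's middle on the table; x level from the copper catch (far from the robot) to the red stop and lip, z up. The bay's aluminium floor is 30 mm above the table, a rib 30 mm wide in y (46 mm for x above 16 mm): beside it there is room for fingers down to 20 mm above the table
- bay (a point): centre of the weight when it is home: on the plinth's z axis, 32.5 mm above the table (2.5 mm above the bay floor). Home, its rim rests on two red stop blocks, 8 mm high, 30 degrees either side of +x
- lip (a point): middle of the lower edge of the red lip: 14 mm wide in y, begins at x = 21.5 mm of the plinth (2.5 mm over the rim of the weight when home) and spans 6.5 to 10 mm above the bay floor
- catch (a joint): sprung copper catch: 0 m free, grows as it is pushed towards the plinth's -x, to 0.011 m. 2 N to start it, plus 0.4 N per mm. 0.003 m when the weight is home; to clear the lip the weight must press it to about 0.008 to 0.010 m
- catch_face (a point): centre of the catch's upright face, 20 mm wide in y, facing +x; free, at x = -21 mm of the plinth. A hood juts 2 mm out over the face, 7 to 10 mm above the bay floor, so the weight's edge goes in slanted, under the hood
- doll_black: loose bystander: small block doll, black robe, 46 mm square, 73 mm tall; origin at the centre of its underside
- doll_red: loose bystander: small block doll, red robe, 46 mm square, 73 mm tall; origin at the centre of its underside
- doll_white: loose bystander: small block doll, white robe, 46 mm square, 73 mm tall; origin at the centre of its underside
- paint_jar: loose bystander: red paint jar, 44 mm across, 55 mm tall, black cap; origin at the centre of its underside
- glue_jar: loose bystander: green jar, 48 mm across, 60 mm tall, white cap; origin at the centre of its underside
- brush: loose bystander: brush 170 mm long lying along its x axis; origin at the centre of its underside
- ink_box: loose bystander: open yellow ink box 90 x 130 x 30 mm; origin at the centre of its underside
There are look-alikes about, which are no part of the job. Of the things that look like the part that bears weight_center, the smaller one is meant.

How it is judged:
By the outcome, as a careful person would: the job done as asked, in the order asked, and still so for the second after the job is handed in, with the robot touching nothing.
It also fails if it takes over 53 s, if anything falls off the work surface, if the arm or the gripper's body presses on something with over 40 N, if the wrist force passes 120 N, or if a joint passes its speed limit or range.

## Robot

A 6-joint arm with a two-finger parallel gripper is mounted at the origin on the work surface. World frame = base frame: x ahead of the robot, y to its left, z up, the work surface at z = 0. Lengths are in m, angles in rad, forces in N, time in s.
With the tool pointing down it reaches from about 0.375 to 0.925 m from the base axis. Payload 5.7 kg.
Tool frame: the origin (TCP) lies midway between the tips of the shut fingers; the grasp point (between the pads) lies 19 mm behind it (tcp_to_grasp is the distance from the TCP to the grasp point, in m); z points along the fingers, y is the direction in which the jaws open and shut (so a half turn about z gives the same grasp; the last joint's range is limited). The gripper opens to 88 mm and grips with 3 to 60 N. Pads are 20 mm wide; open, the fingers measure 115 mm over their backs; the gripper's body (75 mm by 178 mm) begins 61 mm behind the grasp point.
Start: joints at [1.132, 0.359, 1.51, -0, 1.272, -0.115], TCP at [0.191, 0.569, 0.223] pointing down, gripper open.
Joint ranges: [-2.97, 2.97], [-1.01, 2.36], [0.21, 2.38], [-0.96, 4.11], [0.2, 2.71], [-2.98, 2.98]. Speed limits (rad/s): [2.39, 2.39, 3.14, 3.14, 3.14, 3.14].

## Interface

Orientations are given as a unit quaternion [w, x, y, z].
In Python, from workcell import sense, read_camera, camera_model, finish_job, tcp_to_grasp gives the robot as it stands.
- The arm moves only by the tool step_arm, never from a script. Its argument "moves" is text: rows parted by semicolons, each of 7 numbers parted by spaces: the closure in counts, from 0 (fully open) to 255 (shut), then the shift along the world's x, y, z in cm, then the turn, a rotation vector about the world's x, y, z in degrees. A call has 1 to 20 rows; each row shifts and turns the commanded pose from where the row before left it; what a row does not reach is not made up. A row lasts 1/8 s, in which the tool goes at most 62.5 mm and 10.7 degrees, less where a joint would pass 70% of its speed; a pose out of reach is approached as far as the arm can. A call is refused whole if a number of a shift passes 6.25 or a number of a turn 10.7, either way. A call with a gripper value outside its range is refused whole. The fingers move at their own pace and stop on an object; "force" is the grip in N (left out, the last holds). Time passes only in rows, so rows that do not move let the fingers close. It gives the time, the measured TCP pose, the force and the opening at its end, in the units of the state.
- sense(): the state, without advancing time (a new reading comes with each control period).
- read_camera(name): name is "scene" or "top" or "wrist"; returns the picture (420x560x3 uint8, red, green, blue); there is no depth.
- camera_model(name): a dict with "fx", "fy", "cx", "cy" (pixels), "dist_coeffs" ([k1, k2, p1, p2, k3] as OpenCV has them; the pictures are not rectified), "R" (3x3) and "t" (3): a world point X has camera coordinates R X + t. Camera axes: x right, y down, z forward; pixel columns grow to the right and rows downward; lengths in m; the calibration is good to about 2 mm. A picture is of the moment at which its call begins: read the wrist's pose just before it. camera_model takes no time and is no camera call; for the wrist camera it gives the pose at the moment of the call.
- finish_job(): hands the job in, once; it reports no verdict.
The state is a dict: "time": time; "joints": joint angles; "dq": joint speeds; "tau": joint torques, N m; "eef_pos": TCP position; "tool_rot": TCP orientation; "wrist_force": force on the tool from outside, world axes, zero at the start; "moment": the same for the moment, N m; "grip_width": finger opening in m.
Only numpy, scipy, OpenCV 4.12 (cv2) and the standard library are available. Lean on these libraries where they do the work, as an engineer would, in place of code of your own. Each camera call takes 0.05 s, during which the arm holds its last target. There are 200 camera calls.

## Working session

There is one attempt and no reset: what is moved stays moved. The work goes in short steps, Python scripts to look and compute and a tool call to move; the robot and the scene stay as the last step left them, time stands still between calls to the robot, and variables do not carry over. Pictures are saved under pics/ and viewed, about 8 in all and at most 12, crops included, and the job is handed in when it is done.

Besides the shell and the picture viewer there is one more tool, called as name(argument=value, ...) on one line, values as JSON. step_arm: Moves the arm, as the interface text tells. Its arguments: {"type":"object","properties":{"moves":{"type":"string"},"force":{"type":"number"}},"required":["moves"]}

```bash
ls; mkdir -p pics; python3 - <<'E'
from workcell import *
import cv2
print(sense(), tcp_to_grasp)
for n in ("top","scene"):
    im=read_camera(n); cv2.imwrite(f"pics/{n}0.png",cv2.cvtColor(im,cv2.COLOR_RGB2BGR)); print(n,camera_model(n))
E
```

```text
pics
{'time': 0.0, 'joints': array([ 1.13189648e+00,  3.59504605e-01,  1.51146418e+00,  3.54480198e-05,
        1.27249197e+00, -1.15108800e-01]), 'dq': array([-0.00074871, -0.00012311, -0.00013655, -0.0004747 ,  0.0015645 ,
        0.00067338]), 'tau': array([-2.04805190e-03, -5.15388894e+01, -2.70723957e+01,  6.70891860e-02,
        3.54505575e-02, -1.28536130e-04]), 'eef_pos': array([0.1905941 , 0.56817498, 0.22179776]), 'tool_rot': array([-2.71731259e-04,  1.61194316e-01,  9.86922246e-01, -8.93814269e-04]), 'wrist_force': array([ 0.70006236, -0.62435358, -0.59660739]), 'moment': array([-0.00288919,  0.00410481, -0.00579828]), 'grip_width': 0.08788528066416132} 0.0187
top {'fx': 438.9491571756966, 'fy': 438.9491571756966, 'cx': 270.1248934829539, 'cy': 206.2620609455931, 'dist_coeffs': array([-0.14173631,  0.        ,  0.        ,  0.        ,  0.        ]), 'R': array([[-0.02162775, -0.9994886 , -0.02355355],
       [-0.99908894,  0.02247405, -0.03627968],
       [ 0.03679047,  0.02274745, -0.99906407]]), 't': array([0.01057136, 0.56394094, 1.1610049 ])}
scene {'fx': 533.053886651741, 'fy': 533.053886651741, 'cx': 276.2729589540992, 'cy': 211.02698392329773, 'dist_coeffs': array([-0.15538061,  0.        ,  0.        ,  0.        ,  0.        ]), 'R': array([[-0.64359365,  0.76535643,  0.00409259],
       [ 0.56415054,  0.47799821, -0.67323984],
       [-0.51722469, -0.43098405, -0.73941286]]), 't': array([ 0.35301349, -0.2602863 ,  1.55482043])}
```

View pics/top0.png

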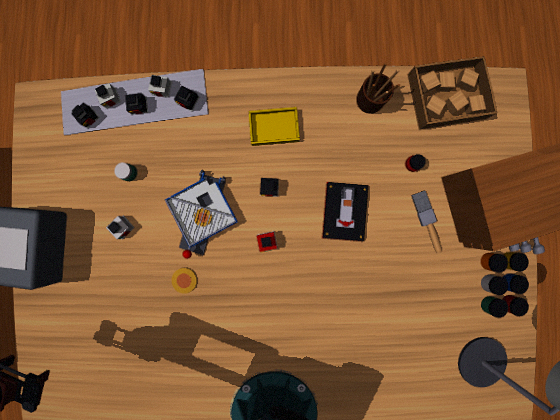

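View pics/scene0.png

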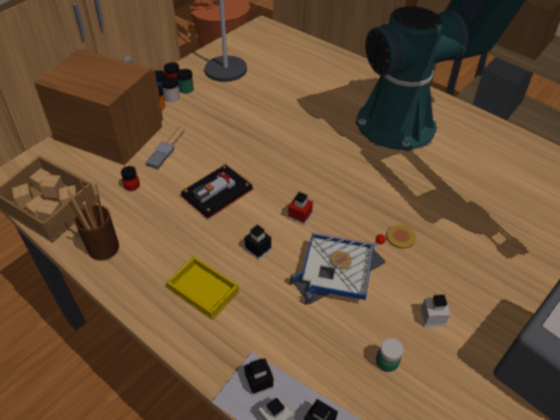

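The top view shows the knob at about (187,254), the tray at about (203,213) with the weight under the guard at about (203,216), the plinth at (346,211) and the larger look-alike disc at (184,280). I'll take closer crops next.

```bash
cat > h.py <<'E'
from workcell import *
import cv2, numpy as np
from scipy.spatial.transform import Rotation as R
def K(m): return np.array([[m['fx'],0,m['cx']],[0,m['fy'],m['cy']],[0,0,1]])
def px2plane(m,uv,z):
    p=cv2.undistortPoints(np.array(uv,float).reshape(-1,1,2),K(m),m['dist_coeffs'])[:,0]
    d=np.c_[p,np.ones(len(p))]@m['R']; c=-m['R'].T@m['t']
    return c+d*((np.asarray(z)-c[2])/d[:,2])[:,None]
def proj(m,X):
    return cv2.projectPoints(np.array(X,float).reshape(-1,1,3),cv2.Rodrigues(m['R'])[0],m['t'],K(m),m['dist_coeffs'])[0][:,0]
def snap(n,name):
    m=camera_model(n); im=cv2.cvtColor(read_camera(n),cv2.COLOR_RGB2BGR); cv2.imwrite(f'pics/{name}.png',im); return m,im
E
python3 - <<'E'
import cv2,numpy as np
a=cv2.imread('pics/top0.png')
c1=cv2.resize(a[165:265,155:255],(400,400),interpolation=cv2.INTER_CUBIC)
c2=cv2.resize(a[165:265,300:400],(400,400),interpolation=cv2.INTER_CUBIC)
cv2.imwrite('pics/c1.png',np.hstack([c1,c2]))
E
```

```text
(no output)
```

View pics/c1.png

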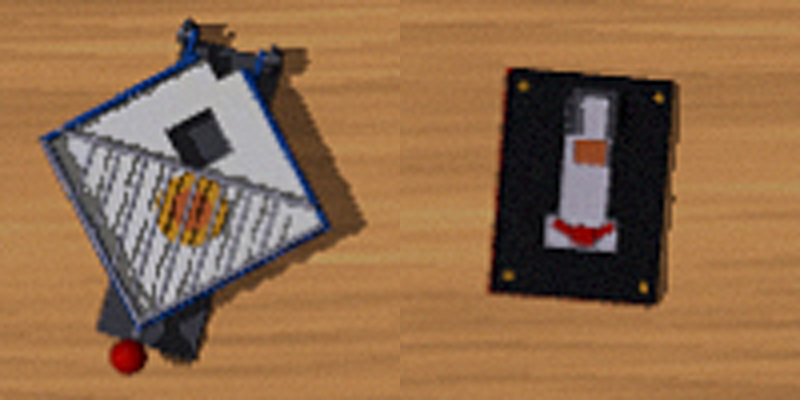

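```bash
python3 - <<'E'
from h import *
m=camera_model('top'); a=cv2.imread('pics/top0.png').astype(int)
B,G,Rr=a[...,0],a[...,1],a[...,2]
def cen(mask,x0,x1,y0,y1):
    ys,xs=np.nonzero(mask[y0:y1,x0:x1]); return xs.mean()+x0,ys.mean()+y0,len(xs)
red=(Rr>110)&(G<60)&(B<60)
k=cen(red,175,200,245,265)
print('knob px',k)
kn=px2plane(m,[k[:2]],[.048])[0]; print('knob',kn)
lt=lambda x,y,ox:((x+.5)/4-.5+ox,(y+.5)/4-.5+165)
h=px2plane(m,[lt(200,138,155)],[.030])[0]; print('hole',h)
d=kn-h;d[2]=0;print('dist',np.linalg.norm(d),'ang',np.degrees(np.arctan2(d[1],d[0])))
# wall corners (top of walls z=.042)
print(px2plane(m,[lt(43,138,155),lt(328,228,155),lt(137,326,155)],[.042]*3))
# plinth
P=px2plane(m,[lt(x-400,y,300) for x,y in [(508,68),(676,82),(660,304),(490,292)]],[.02]*4);print(P,P.mean(0))
dd=(P[3]+P[2]-P[0]-P[1])/2;print('plx',np.degrees(np.arctan2(dd[1],dd[0])),np.linalg.norm(dd),np.linalg.norm(P[0]-P[1]))
c=cen(red&True,340,355,215,230);print(c)
print('red lip',px2plane(m,[c[:2]],[.039])) 
print('catch',px2plane(m,[lt(190,152,300)],[.04]))
E
```

```text
knob px (np.float64(185.3421052631579), np.float64(254.1578947368421), 38)
knob [0.4429039  0.22063746 0.048     ]
hole [0.5860803  0.17040112 0.03      ]
dist 0.15173388291883794 ang 160.66554596027723
[[0.58789025 0.27297172 0.042     ]
 [0.52486473 0.08538695 0.042     ]
 [0.46335956 0.21215001 0.042     ]]
[[ 0.62566225 -0.15331362  0.02      ]
 [ 0.61398552 -0.2650599   0.02      ]
 [ 0.46710831 -0.25014054  0.02      ]
 [ 0.47777475 -0.13756061  0.02      ]] [ 0.54613271 -0.20151866  0.02      ]
plx 174.05934532354635 0.14817812488648704 0.11235469747454571
(np.float64(345.2647058823529), np.float64(222.73529411764707), 34)
red lip [[ 0.51572734 -0.19701325  0.039     ]]
catch [[ 0.56790695 -0.20314779  0.04      ]]
```

step_arm(moves="0 2.5 -3.5 0 0 0 0;0 2.5 -3.5 0 0 0 0;0 2.5 -3.5 0 0 0 0;0 2.5 -3.5 0 0 0 0;0 2.5 -3.5 0 0 0 0;0 2.5 -3.5 0 0 0 0;0 2.5 -3.5 0 0 0 0;0 2.5 -3.5 0 0 0 0;0 2.5 -3.5 0 0 0 0;0 2.5 -3.5 0 0 0 0;0 0 0 0 0 0 0")

```text
time: 1.48
eef_pos: [0.4422, 0.2168, 0.2224]
tool_rot: [0.0, 0.163, 0.987, -0.0]
wrist_force: [-0.2, 1.0, -0.7]
grip_width: 0.088
```

```bash
python3 - <<'E'
from h import *
s=sense();print(s['time'],s['eef_pos'],s['tool_rot'],s['joints'])
m,im=snap('wrist','w1');print(m['R'],-m['R'].T@m['t'])
E
```

```text
1.475 [0.44223529 0.21682284 0.2224075 ] [ 1.08010715e-04  1.63008608e-01  9.86624589e-01 -3.20525725e-04] [ 3.16020081e-01  2.04164069e-01  1.73595314e+00 -7.16685901e-04
  1.20157978e+00 -9.27038981e-01]
[[ 0.32241648  0.94659707 -0.00126367]
 [ 0.9078408  -0.30883724  0.28362766]
 [ 0.26809084 -0.09259345 -0.95893365]] [0.36828816 0.2426005  0.38493914]
```

View pics/w1.png

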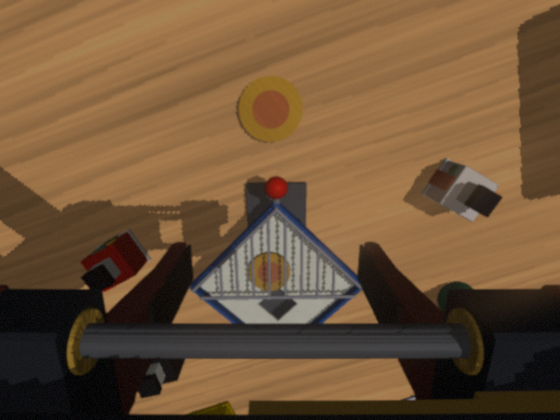

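The wrist view shows the knob at (277,188), the tray side corners at (193,287) and (360,289), the weight at (270,271), and the stand's end at (276,210).

```bash
python3 - <<'E'
from h import *
m=camera_model('wrist'); a=cv2.imread('pics/w1.png').astype(int)
red=(a[...,2]>130)&(a[...,1]<50)&(a[...,0]<50)
ys,xs=np.nonzero(red[170:205,260:295]);k=((xs.min()+xs.max())/2+260,(ys.min()+ys.max())/2+170);print(k,np.ptp(xs),np.ptp(ys))
kn=px2plane(m,[k],[.048])[0];print('knob',kn)
mt=camera_model('top')
def ray(m,uv):
    p=cv2.undistortPoints(np.array([[uv]],float),K(m),m['dist_coeffs'])[0,0];d=m['R'].T@np.r_[p,1];return -m['R'].T@m['t'],d/np.linalg.norm(d)
c=px2plane(m,[(193,287),(360,289)],[.042]*2);d=c[1]-c[0];print(c,np.degrees(np.arctan2(d[1],d[0])),np.linalg.norm(d))
o1,d1=ray(m,k);o2,d2=ray(mt,(186,254.1))
t=np.linalg.lstsq(np.c_[d1,-d2],o2-o1,rcond=None)[0];print('tri',o1+t[0]*d1,o2+t[1]*d2)
E
```

```text
(np.float64(278.0), np.float64(187.5)) 12 13
knob [0.44247689 0.22110977 0.048     ]
[[0.52320805 0.09125637 0.042     ]
 [0.5871131  0.27172731 0.042     ]] 70.50086360679916 0.19145133781996235
tri [0.44352535 0.22079644 0.04330078] [0.44269839 0.21994981 0.04317272]
```

step_arm(moves="0 0 0.4 -5 0 0 0;0 0 0 -5 0 0 0;0 0 0 -5 0 0 0;0 0 0 -2.5 0 0 0;0 0 0 -1.3 0 0 0;0 0 0 0 0 0 0")

```text
time: 2.28
eef_pos: [0.4401, 0.2233, 0.0342]
tool_rot: [-0.001, 0.161, 0.987, -0.0]
wrist_force: [0.3, 0.1, 0.7]
grip_width: 0.0876
```

step_arm(moves="255 0 0 0 0 0 0;255 0 0 0 0 0 0;255 0 0 0 0 0 0;255 0 0 0 0 0 0;255 0 0 0 0 0 0", force=30)

```text
time: 2.9
eef_pos: [0.441, 0.2228, 0.0347]
tool_rot: [0.0, 0.161, 0.987, -0.0]
wrist_force: [-1.3, -0.0, -0.4]
grip_width: 0.0413
```

step_arm(moves="255 0 0 0 0 0 0;255 0 0 0 0 0 0;255 0 0 0 0 0 0;255 0 0 0 0 0 0")

```text
time: 3.4
eef_pos: [0.4393, 0.2189, 0.0344]
tool_rot: [-0.001, 0.16, 0.987, -0.003]
wrist_force: [0.7, -18.8, 6.1]
grip_width: 0.0225
```

step_arm(moves="255 0 -0.4 0 0 0 0;255 0.18 -0.06 1.28 0 0 0;255 0.18 -0.06 1.28 0 0 0;255 0.31 -0.11 1.25 0 0 0;255 0.31 -0.11 1.25 0 0 0;255 0.46 -0.16 1.2 0 0 0;255 0.46 -0.16 1.2 0 0 0;255 0 0 0 0 0 0")

```text
time: 4.4
eef_pos: [0.4608, 0.2117, 0.1109]
tool_rot: [0.001, 0.161, 0.987, -0.0]
wrist_force: [-2.6, -3.9, 3.4]
grip_width: 0.023
```

step_arm(moves="255 0.59 -0.2 1.13 0 0 0;255 0.59 -0.2 1.13 0 0 0;255 0.7 -0.24 1.03 0 0 0;255 0.7 -0.24 1.03 0 0 0;255 0 0 0 0 0 0;255 0 0 0 0 0 0;255 0 0 0 0 0 0")

```text
time: 5.28
eef_pos: [0.4863, 0.2034, 0.1528]
tool_rot: [0.001, 0.161, 0.987, 0.0]
wrist_force: [-0.8, -4.0, 2.9]
grip_width: 0.0221
```

```bash
python3 - <<'E'
from h import *
m,im=snap('wrist','w2'); _,t=snap('top','t2');_,s=snap('scene','s2')
f=lambda a:cv2.resize(a,(400,400),interpolation=cv2.INTER_CUBIC)
cv2.imwrite('pics/c2.png',np.hstack([f(t[155:275,145:265]),f(s[210:330,270:390])]))
E
```

```text
(no output)
```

View pics/c2.png

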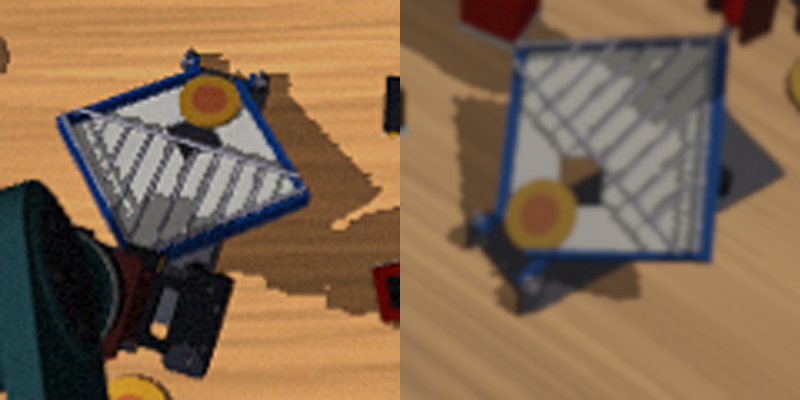

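The weight now rests in the low corner, touching both walls, with its centre at about (210,99) in the left crop. I'll release and retreat up.

step_arm(moves="100 0 0 0 0 0 0;100 0 0 0 0 0 0;100 0 0 0 0 0 0;100 0 0 0 0 0 0;100 -1 0.3 3 0 0 0;100 0 0 5 0 0 0;100 0 0 5 0 0 0;100 0 0 5 0 0 0;100 0 0 0 0 0 0")

```text
time: 6.55
eef_pos: [0.4782, 0.2072, 0.3368]
tool_rot: [0.004, 0.161, 0.987, 0.002]
wrist_force: [0.0, 0.2, 0.6]
grip_width: 0.053
```

```bash
python3 - <<'E'
from h import *
s=sense();print(s['joints'])
snap('wrist','w3'); snap('top','t3');snap('scene','s3')
a=cv2.imread('pics/w3.png'); t=cv2.imread('pics/s3.png'); p=cv2.imread('pics/t3.png')
f=lambda a:cv2.resize(a,(400,300),interpolation=cv2.INTER_CUBIC)
cv2.imwrite('pics/c3.png',np.vstack([np.hstack([f(a),f(t[210:330,270:430])]),np.hstack([f(p[155:275,135:295]),f(p[155:275,260:420])])]))
E
```

```text
[ 2.76273519e-01  1.51246004e-01  1.51369066e+00  7.33531045e-05
  1.46786631e+00 -9.70861725e-01]
```

View pics/c3.png

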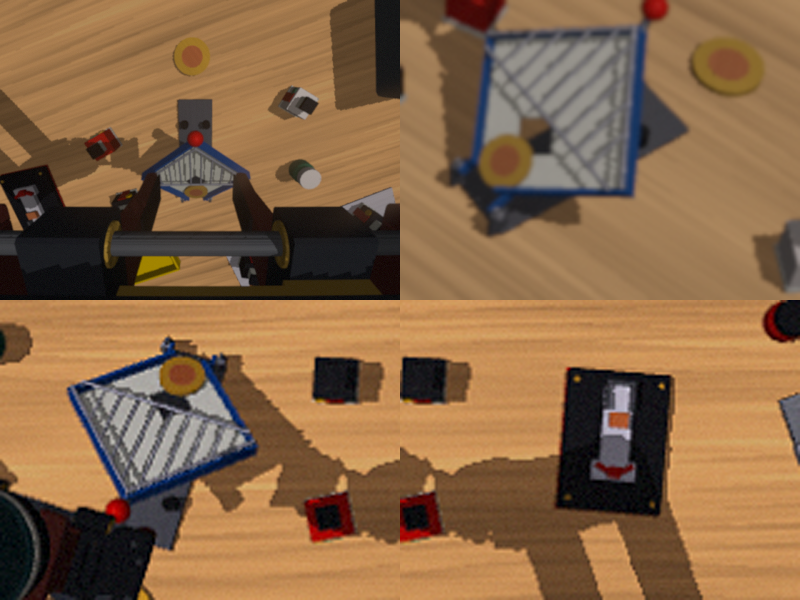

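```bash
cat >> h.py <<'E'
def ell(im,box,mask=None,name=None):
    x0,x1,y0,y1=box; h=cv2.cvtColor(im[y0:y1,x0:x1],cv2.COLOR_BGR2HSV)
    mk=mask(h).astype(np.uint8)
    cs,_=cv2.findContours(mk,cv2.RETR_EXTERNAL,cv2.CHAIN_APPROX_NONE); c=max(cs,key=cv2.contourArea)
    e=cv2.fitEllipse(cv2.convexHull(c)); return (e[0][0]+x0,e[0][1]+y0),e[1],e[2]
def ray(m,uv):
    p=cv2.undistortPoints(np.array([[uv]],float),K(m),m['dist_coeffs'])[0,0];d=m['R'].T@np.r_[p,1];return -m['R'].T@m['t'],d/np.linalg.norm(d)
def tri(obs):
    A=np.zeros((3,3));b=np.zeros(3)
    for m,uv in obs:
        o,d=ray(m,uv);P=np.eye(3)-np.outer(d,d);A+=P;b+=P@o
    X=np.linalg.solve(A,b);return X,[np.round(proj(m,X)[0]-uv,1) for m,uv in obs]
E
python3 - <<'E'
from h import *
t,s,w=[cv2.imread(f'pics/{n}3.png') for n in 'tsw']; M=[camera_model(n) for n in('top','scene','wrist')]
br=lambda h:(h[...,1]>165)&(h[...,0]<30)&(h[...,2]>90)
rd=lambda h:((h[...,0]<6)|(h[...,0]>174))&(h[...,1]>190)&(h[...,2]>70)
wt=ell(t,(194,222,172,200),br);ws=ell(s,(297,327,260,292),br);print('weight',wt,ws)
print(tri([(M[0],wt[0]),(M[1],ws[0])]))
kt=ell(t,(175,190,230,247),rd);ks=ell(s,(364,380,208,222),rd);kw=ell(w,(255,292,180,210),rd);print('knob',kt,ks,kw)
print(tri([(M[0],kt[0]),(M[1],ks[0]),(M[2],kw[0])]))
for n,m,i in(('w',w,2),):print(br(cv2.cvtColor(w,cv2.COLOR_BGR2HSV))[255:285,255:295].sum())
th=.604;d=np.array([-.9438,.3305,0]);H=np.array([.6448,.1502,.03]);u=d*np.cos(th)+[0,0,np.sin(th)];n=-d*np.sin(th)+[0,0,np.cos(th)]
print('pred weight',H+.0339*u+.0025*n,'top face',H+.0339*u+.005*n,'knob',H+.214*u+.018*n,u,n)
E
```

```text
weight ((207.0936107635498, 184.8926239013672), (14.871044158935547, 17.982885360717773), 80.6599349975586) ((311.88460636138916, 274.19029426574707), (17.044279098510742, 20.86903190612793), 45.17068862915039)
(array([0.62189415, 0.16010973, 0.0490996 ]), [array([-0.,  0.]), array([-0.,  0.])])
knob ((181.3167018890381, 239.02964401245117), (8.273797035217285, 8.675370216369629), 50.94819641113281) ((371.6328468322754, 212.387433052063), (8.996033668518066, 9.463104248046875), 36.600929260253906) ((273.231689453125, 193.79363918304443), (20.51555824279785, 20.725004196166992), 87.38057708740234)
(array([0.48351879, 0.20358499, 0.15819139]), [array([0.7, 1.1]), array([0.2, 0.2]), array([1.8, 2.2])])
195
pred weight [0.61980606 0.15895238 0.05131082] top face [0.62114611 0.15848312 0.05336849] knob [0.48821021 0.20503463 0.16635428] [-0.77681389  0.27202478  0.56793929] [ 0.5360211  -0.18770394  0.82307045]
```

step_arm(moves="80 2.06 -0.7 -1.5 0 0 -10.1;80 2.06 -0.7 -1.5 0 0 -10.1;80 2.06 -0.7 -1.5 0 0 -10.1;80 2.06 -0.7 -1.5 0 0 -10.1;80 2.06 -0.7 -1.5 0 0 -10.1;80 2.06 -0.7 -1.5 0 0 -10.1;80 2.06 -0.7 -1.5 0 0 -10.1;80 2.06 -0.7 -1.5 0 0 -10.1;80 2.06 -0.7 -1.5 0 0 -10.1;80 0 0 0 2.84 8.12 0;80 0 0 0 2.84 8.12 0;80 0 0 0 2.84 8.12 0;80 0 0 0 2.84 8.12 0;80 0 0 0 0 0 0;80 0 0 0 0 0 0")

```text
time: 8.57
eef_pos: [0.6605, 0.1436, 0.1963]
tool_rot: [-0.241, 0.78, 0.552, -0.172]
wrist_force: [0.2, 1.4, 0.1]
grip_width: 0.0604
```

```bash
python3 - <<'E'
from h import *
s=sense();print(s['joints']);q=s['tool_rot'];print(R.from_quat(np.r_[q[1:],q[0]]).as_matrix())
snap('wrist','w4')
E
```

```text
[0.00436661 0.82678332 0.87867392 0.20880863 2.00106355 0.37611907]
[[ 0.33245956  0.77770469 -0.53352231]
 [ 0.94311474 -0.27552052  0.18607265]
 [-0.00228677 -0.56503439 -0.82506419]]
```

View pics/w4.png

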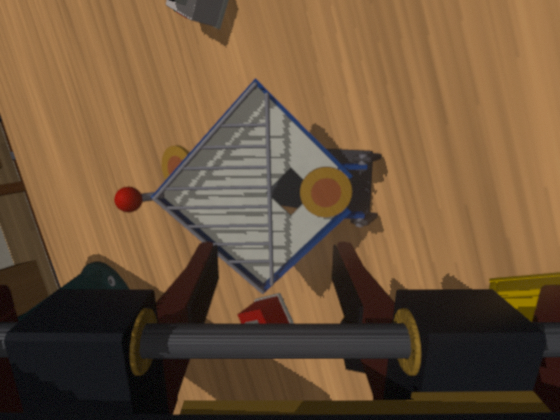

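The wrist view along the tray normal shows the weight in the corner at about (326,191), the finger hole at about (288,188) and the knob at (128,199).

```bash
python3 - <<'E'
from h import *
w=cv2.imread('pics/w4.png');m=camera_model('wrist');mt=camera_model('top')
br=lambda h:(h[...,1]>150)&(h[...,0]<30)&(h[...,2]>90)
rd=lambda h:((h[...,0]<6)|(h[...,0]>174))&(h[...,1]>190)&(h[...,2]>70)
e=ell(w,(298,355,162,222),br);k=ell(w,(110,146,182,217),rd);print(e,k)
X,r=tri([(m,e[0]),(mt,(207.1,184.9))]);print('weight tri',X,r)
print('knob tri',tri([(m,k[0]),(mt,(181.3,239.0))]))
# known height ray intersections with predicted plane
u=np.array([-.7768,.272,.5679]);n=np.array([.536,-.1877,.8231]);H=np.array([.6448,.1502,.03])
for name,uv,h in(('weight',e[0],.005),('knob',k[0],.018)):
    o,d=ray(m,uv);X=o+d*((H+h*n-o)@n)/(d@n);print(name,X,'u',(X-H)@u,'lat',(X-H)@np.cross(n,u))
s=sense();q=s['tool_rot'];Rt=R.from_quat(np.r_[q[1:],q[0]]).as_matrix();print('err',Rt)
E
```

```text
((325.53057289123535, 191.68830680847168), (48.11323928833008, 51.356842041015625), 83.4354248046875) ((126.03655242919922, 198.71502876281738), (22.5854434967041, 23.373485565185547), 31.476970672607422)
weight tri [0.62141723 0.15990655 0.05262513] [array([0.3, 0.4]), array([-0.2,  0.1])]
knob tri (array([0.48648365, 0.20423411, 0.16669117]), [array([0.5, 0.8]), array([-0.3,  0. ])])
weight [0.62166227 0.16042212 0.05347299] u 0.034084114546175555 lat -0.0020012205478909875
knob [0.48693315 0.20498842 0.16716534] u 0.21542961839841057 lat 0.0004615599107651948
err [[ 0.33203962  0.77880474 -0.53217748]
 [ 0.94326411 -0.27509364  0.18594703]
 [-0.00158221 -0.5637257  -0.82596055]]
```

step_arm(moves="93 3.69 -1.06 -2.64 0 0 0;93 -2.1 0.75 -3.3 0 0 0;93 -2.1 0.75 -3.3 0 0 0;93 -2.1 0.75 -3.3 0 0 0;93 0 0 0 0 0 0;93 0 0 0 0 0 0")

```text
time: 9.38
eef_pos: [0.6365, 0.1556, 0.0746]
tool_rot: [-0.24, 0.78, 0.552, -0.17]
wrist_force: [-0.0, -0.1, 1.2]
grip_width: 0.0555
```

```bash
cat >> h.py <<'E'
def state():
    s=sense();q=s['tool_rot'];return s['eef_pos'],R.from_quat(np.r_[q[1:],q[0]]).as_matrix(),s
E
python3 - <<'E'
from h import *
p,Rt,s=state();m,im=snap('wrist','w5')
n=np.array([.536,-.1877,.8231]);u=np.array([-.7768,.272,.5679])
T=np.array([.6170,.1612,.0464]);d=T-p;print(p,'to go cm',d*100,'along n,u,lat',d@n,d@u,d@np.cross(n,u),s['grip_width'],'tool y.-u',-Rt[:,1]@u,Rt[:,2]@-n)
r=R.from_matrix(np.c_[np.cross(-u,-n),-u,-n]@Rt.T).as_rotvec(degrees=True);print('rot',r)
E
```

```text
[0.63645317 0.15557819 0.0746137 ] to go cm [-1.94531686  0.56218105 -2.82136991] along n,u,lat -0.03470480795566072 0.0006177941174023219 0.0011234779655805635 0.05551563698657908 tool y.-u 0.9999265330383968 0.9999816617109258
rot [0.15963362 0.40368025 0.08962055]
```

View pics/w5.png

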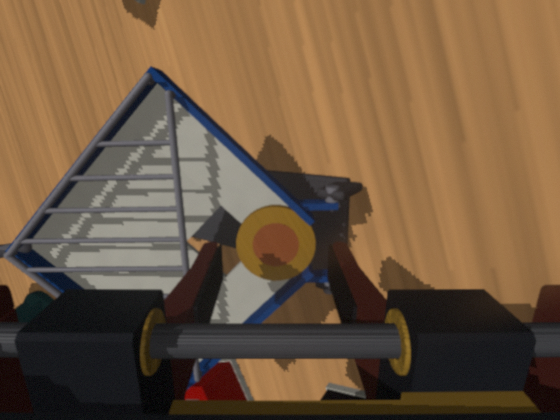

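The weight, at (276,243), is centred between the fingertips at 222 and 330. I'll descend and grip.

step_arm(moves="93 -0.7 0.2 -1 0 0 0;93 -0.7 0.2 -1 0 0 0;93 -0.55 0.16 -0.82 0 0 0;93 0 0 0 0 0 0;93 0 0 0 0 0 0")

```text
time: 10.05
eef_pos: [0.6156, 0.1609, 0.0438]
tool_rot: [-0.241, 0.78, 0.552, -0.172]
wrist_force: [1.1, 0.2, -0.4]
grip_width: 0.0562
```

step_arm(moves="93 0.12 0 0.2 0 0 0;255 0 0 0 0 0 0;255 0 0 0 0 0 0;255 0 0 0 0 0 0;255 0 0 0 0 0 0", force=15)

```text
time: 10.68
eef_pos: [0.6173, 0.1608, 0.0462]
tool_rot: [-0.241, 0.78, 0.552, -0.171]
wrist_force: [2.1, -1.1, 3.0]
grip_width: 0.0473
```

Gripped with the disc about 6 mm above the tips. I'll tighten the grip and lift along the normal.

step_arm(moves="255 0 0 0 0 0 0;255 0.27 -0.09 0.41 0 0 0;255 0.54 -0.19 0.82 0 0 0;255 1 -0.3 1.6 0 0 0;255 1.1 -0.4 3 0 0 0;255 0 0 5 0 0 0;255 0 0 5 0 0 0;255 0 0 0 0 0 0", force=50)

```text
time: 11.68
eef_pos: [0.6481, 0.1511, 0.209]
tool_rot: [-0.239, 0.78, 0.553, -0.168]
wrist_force: [0.4, -0.6, -0.8]
grip_width: 0.0464
```

```bash
python3 - <<'E'
from h import *
p,Rt,s=state();m,im=snap('wrist','w6')
print(p,s['grip_width'],s['joints'])
cv2.imwrite('pics/c6.png',im)
E
```

```text
[0.64811939 0.15112459 0.20897627] 0.046443162768305984 [0.01290189 0.79335635 0.91342854 0.21362907 1.9899179  0.38268231]
```

View pics/w6.png

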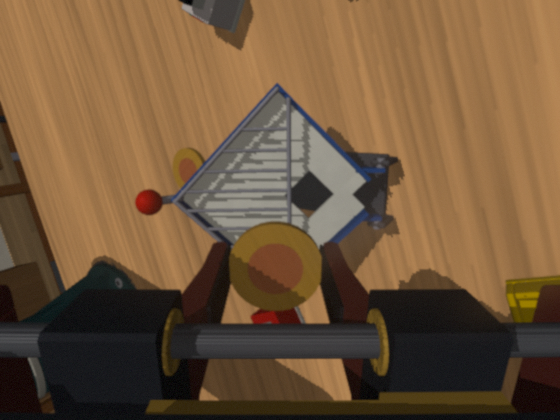

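The disc is held at (276,265). The next script works out its pose in the tool and the turn needed for placing.

```bash
python3 - <<'E'
from h import *
p,Rt,s=state();m=camera_model('wrist');im=cv2.imread('pics/w6.png')
br=lambda h:(h[...,1]>150)&(h[...,0]<30)&(h[...,2]>60)
h=cv2.cvtColor(im,cv2.COLOR_BGR2HSV)
e=ell(im,(228,324,220,312),br);print('ellipse',e)
for z in(-.004,-.0065,-.009):
  for tilt in(-5,0,5):
    a=np.linspace(0,2*np.pi,60);c=np.c_[.024*np.cos(a),.024*np.sin(a),0*a-.0025]@R.from_euler('y',tilt,degrees=True).as_matrix().T
    q=cv2.fitEllipse(proj(m,p+(c+[0,0,z])@Rt.T).astype(np.float32));print(z,tilt,np.round(q[0],1),np.round(q[1],1))
ap=np.radians(174.06);xp=np.array([np.cos(ap),np.sin(ap),0]);yp=np.array([-xp[1],xp[0],0]);th=np.radians(20)
tz=np.sin(th)*xp-np.array([0,0,np.cos(th)]);Rg=np.c_[np.cross(yp,tz),yp,tz]
print('rotvec',R.from_matrix(Rg@Rt.T).as_rotvec(degrees=True))
E
```

```text
ellipse ((274.8568458557129, 267.98819732666016), (91.36245727539062, 94.1899642944336), 98.00129699707031)
-0.004 -5 [276.2 266. ] [88.7 94. ]
-0.004 0 [276.2 266. ] [85.3 94. ]
-0.004 5 [276.2 265.9] [81.2 94. ]
-0.0065 -5 [276.2 268.2] [89.8 95.3]
-0.0065 0 [276.2 268.2] [86.3 95.3]
-0.0065 5 [276.2 268.2] [82.1 95.4]
-0.009 -5 [276.2 270.5] [91.  96.7]
-0.009 0 [276.2 270.5] [87.4 96.7]
-0.009 5 [276.2 270.4] [83.1 96.7]
rotvec [-41.39326688  -1.80489171 -67.44398006]
```

step_arm(moves="255 -1.48 -3.51 0.4 -4.14 -0.18 -6.74;255 -1.48 -3.51 0.4 -4.14 -0.18 -6.74;255 -1.48 -3.51 0.4 -4.14 -0.18 -6.74;255 -1.48 -3.51 0.4 -4.14 -0.18 -6.74;255 -1.48 -3.51 0.4 -4.14 -0.18 -6.74;255 -1.48 -3.51 0.4 -4.14 -0.18 -6.74;255 -1.48 -3.51 0.4 -4.14 -0.18 -6.74;255 -1.48 -3.51 0.4 -4.14 -0.18 -6.74;255 -1.48 -3.51 0.4 -4.14 -0.18 -6.74;255 -1.48 -3.51 0.4 -4.14 -0.18 -6.74;255 0 0 0 0 0 0;255 0 0 0 0 0 0")

```text
time: 13.22
eef_pos: [0.4973, -0.1991, 0.243]
tool_rot: [-0.012, 0.983, -0.051, -0.175]
wrist_force: [0.2, -0.0, -1.3]
grip_width: 0.0462
```

```bash
python3 - <<'E'
from h import *
p,Rt,s=state();m,im=snap('wrist','w7')
print(p,Rt,s['joints'],s['grip_width'])
E
```

```text
[ 0.49733508 -0.19913645  0.24301729] [[ 0.93354306 -0.1042976  -0.34295679]
 [-0.09588232 -0.99452913  0.04145339]
 [-0.34540401 -0.00581503 -0.93843607]] [-0.43368316  0.45296721  1.36554062 -0.10712441  1.65941661  1.24920869] 0.04622214422159692
```

View pics/w7.png

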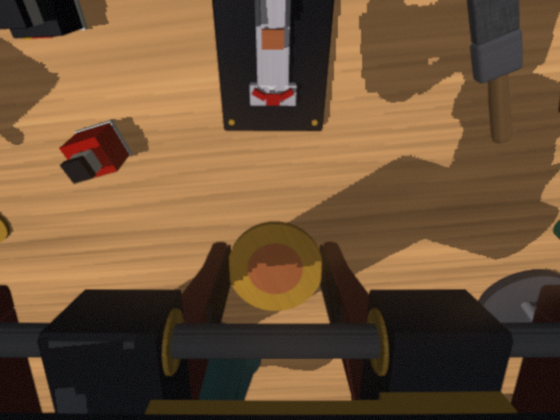

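The wrist view shows the near end of the plinth: corners (224,130) and (322,130), red lip at (273,97), copper catch at (273,39).

```bash
python3 - <<'E'
from h import *
m=camera_model('wrist');im=cv2.imread('pics/w7.png');h=cv2.cvtColor(im,cv2.COLOR_BGR2HSV)
# dark top-face mask edges per row/col
dark=(h[...,2]<50)
for r in(20,60,110): 
    x=np.nonzero(dark[r,190:350])[0]+190;print(r,x.min(),x.max())
for c in(240,270,305):
    y=np.nonzero(dark[60:170,c])[0]+60;print(c,y.max())
c=px2plane(m,[(224,129.5),(322,129.5)],[.02]*2);d=c[1]-c[0];print(c,'len',np.linalg.norm(d),'xdir',np.degrees(np.arctan2(d[1],d[0]))-90+360)
rd=(((h[...,0]<6)|(h[...,0]>174))&(h[...,1]>180)&(h[...,2]>70))[85:110,245:300];ys,xs=np.nonzero(rd);print('red',xs.min()+245,xs.max()+245,ys.min()+85,ys.max()+85)
cu=((h[...,0]>5)&(h[...,0]<16)&(h[...,1]>150)&(h[...,2]>90))[20:60,255:295];ys,xs=np.nonzero(cu);print('cu',xs.min()+255,xs.max()+255,ys.min()+20,ys.max()+20)
print('cu',px2plane(m,[(xs.mean()+255,ys.mean()+20),(xs.mean()+255,ys.max()+20)],[.04]*2))
print('rib',px2plane(m,[(256,60),(290,60)],[.03]*2))
cv2.imwrite('pics/c7.png',cv2.resize(im[0:140,205:345],(800,800)[0:2] if 0 else (600,600),interpolation=cv2.INTER_CUBIC))
E
```

```text
20 215 331
60 219 327
110 224 322
240 128
270 129
305 129
[[ 0.47915035 -0.13872072  0.02      ]
 [ 0.46805638 -0.24648308  0.02      ]] len 0.10833190829366443 xdir 174.12219457209528
red 253 292 89 105
cu 263 282 29 48
cu [[ 0.56807972 -0.20255789  0.04      ]
 [ 0.56057239 -0.20173619  0.04      ]]
rib [[ 0.5496845  -0.18474417  0.03      ]
 [ 0.54634148 -0.21687296  0.03      ]]
```

View pics/c7.png

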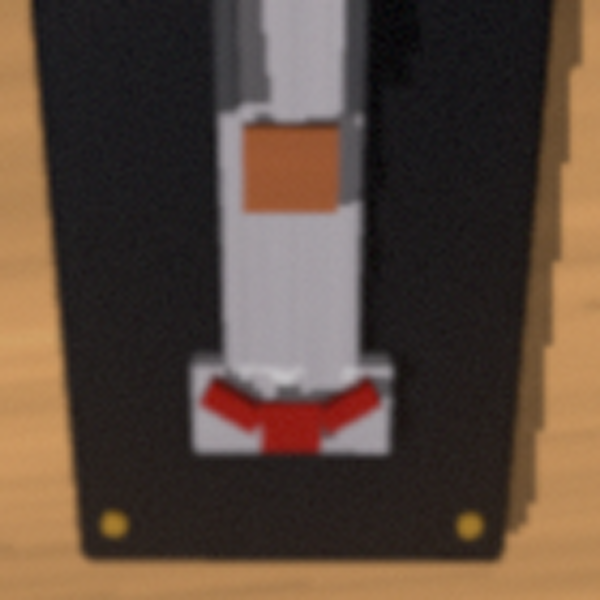

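```bash
python3 - <<'E'
from h import *
m=camera_model('wrist');f=lambda x,y:((x+.5)*140/600-.5+205,(y+.5)*140/600-.5)
P=px2plane(m,[f(291,212),f(292,402),f(292,453)],[.04,.04,.03]);xp=np.array([np.cos(np.radians(174.1)),np.sin(np.radians(174.1)),0])
print(P); O=[P[0]+.019*xp,P[1]-.0215*xp];print('origin from hood, lip',O, 'gap',np.linalg.norm(P[1]-P[0]))
p,Rt,s=state();off=.0063
O=np.array([.5472,-.2005,0]);th=np.radians(20)
C=O+np.array([0,0,.03])+xp*.0084+[0,0,.03+.0106]
tz=Rt[:,2];tcp=C+off*tz;print('above-bay tcp (B 30mm over floor)',tcp,'delta cm',(tcp-p)*100)
yp=np.array([-xp[1],xp[0],0]);g=np.sin(th)*xp-np.array([0,0,np.cos(th)]);Rg=np.c_[np.cross(yp,g),yp,g];print(R.from_matrix(Rg@Rt.T).as_rotvec(degrees=True))
E
```

```text
[[ 0.55965716 -0.20173089  0.04      ]
 [ 0.51968448 -0.19759127  0.04      ]
 [ 0.50430439 -0.19581451  0.03      ]]
origin from hood, lip [array([ 0.5407578 , -0.19977783,  0.04      ]), array([ 0.54107059, -0.19980131,  0.04      ])] gap 0.040186457342468146
above-bay tcp (B 30mm over floor) [ 0.53668519 -0.19937807  0.06468725] delta cm [  3.90711567  -0.0393026  -17.84303238]
[-0.33582236 -0.15738993  0.06141053]
```

step_arm(moves="255 1.1 0 -4.5 0 0 0;255 1.1 0 -4.5 0 0 0;255 1.08 0.03 -4.5 -0.3 -0.16 0;255 0 0 -3 0 0 0;255 0 0 -1.34 0 0 0;255 0 0 0 0 0 0;255 0 0 0 0 0 0")

```text
time: 14.15
eef_pos: [0.5315, -0.1998, 0.0669]
tool_rot: [-0.008, 0.984, -0.052, -0.172]
wrist_force: [0.5, -0.0, 0.0]
grip_width: 0.0463
```

step_arm(moves="255 -0.1 0.1 -1.5 0 0 0;255 0 0 -1.3 0 0 0;255 0 0 0 0 0 0;255 0 0 0 0 0 0;255 0 0 0 0 0 0")

```text
time: 14.78
eef_pos: [0.5299, -0.1988, 0.038]
tool_rot: [-0.008, 0.984, -0.052, -0.172]
wrist_force: [-0.1, 0.9, -2.1]
grip_width: 0.046
```

step_arm(moves="255 0 0 -0.15 0 0 0;255 0 0 0 0 0 0;255 0 0 0 0 0 0")

```text
time: 15.15
eef_pos: [0.5296, -0.1986, 0.0363]
tool_rot: [-0.008, 0.984, -0.052, -0.173]
wrist_force: [0.5, 0.0, -0.9]
grip_width: 0.0461
```

step_arm(moves="255 0 0 -0.15 0 0 0;255 0 0 0 0 0 0;255 0 0 0 0 0 0")

```text
time: 15.52
eef_pos: [0.5296, -0.1986, 0.0348]
tool_rot: [-0.008, 0.984, -0.052, -0.173]
wrist_force: [0.9, 0.7, -0.5]
grip_width: 0.0464
```

step_arm(moves="255 0 0 -0.15 0 0 0;255 0 0 0 0 0 0;255 0 0 0 0 0 0")

```text
time: 15.9
eef_pos: [0.5294, -0.1986, 0.0336]
tool_rot: [-0.008, 0.984, -0.052, -0.173]
wrist_force: [-0.9, -0.3, 5.4]
grip_width: 0.0469
```

step_arm(moves="255 0 0 0.05 0 0 0;255 0.3 -0.03 0 0 0 0;255 0.2 -0.02 0 0 0 0;255 0 0 0 0 0 0;255 0 0 0 0 0 0")

```text
time: 16.52
eef_pos: [0.5352, -0.1992, 0.0337]
tool_rot: [-0.008, 0.984, -0.052, -0.172]
wrist_force: [0.1, -0.6, 3.4]
grip_width: 0.0459
```

step_arm(moves="255 0.2 -0.02 0 0 0 0;255 0.1 -0.01 0 0 0 0;255 0 0 0 0 0 0;255 0 0 0 0 0 0")

```text
time: 17.02
eef_pos: [0.5369, -0.1993, 0.0337]
tool_rot: [-0.009, 0.983, -0.052, -0.173]
wrist_force: [-3.2, 0.7, 5.2]
grip_width: 0.0463
```

step_arm(moves="255 0.2 -0.02 0 0 0 0;255 0.1 -0.01 0 0 0 0;255 0 0 0 0 0 0;255 0 0 0 0 0 0")

```text
time: 17.52
eef_pos: [0.5402, -0.1996, 0.0337]
tool_rot: [-0.009, 0.984, -0.052, -0.173]
wrist_force: [-4.1, -1.0, 4.9]
grip_width: 0.0465
```

step_arm(moves="255 0.2 -0.02 0 0 0 0;255 0.13 -0.01 0 0 0 0;255 0 0 0 0 0 0;255 0 0 0 0 0 0")

```text
time: 18.02
eef_pos: [0.543, -0.1999, 0.0337]
tool_rot: [-0.009, 0.983, -0.052, -0.173]
wrist_force: [-5.0, -0.3, 5.4]
grip_width: 0.0462
```

```bash
python3 - <<'E'
from h import *
p,Rt,s=state();m,im=snap('wrist','w8');print(p,s['wrist_force'],s['moment'])
br=lambda h:(h[...,1]>150)&(h[...,0]<30)&(h[...,2]>60)
print(ell(im,(228,324,215,312),br))
xp=np.array([np.cos(np.radians(174.1)),np.sin(np.radians(174.1)),0]);yp=np.array([-xp[1],xp[0],0])
tz=Rt[:,2];print('slant deg',np.degrees(np.arctan2(tz@xp,-tz[2])),'roll',np.degrees(tz@yp))
C=p-.0063*tz;O=np.array([.5409,-.1998,.03]);print('C plinth mm',(C-O)@xp*1e3,(C-O)@yp*1e3,(C-O)[2]*1e3)
E
```

```text
[ 0.5430222  -0.19992205  0.03371127] [-5.04618594 -0.32505207  5.43790928] [0.00906376 1.02739074 0.0717561 ]
((275.2399101257324, 262.6455955505371), (95.69349670410156, 101.3664779663086), 1.3188408613204956)
slant deg 20.007043796394882 roll 0.012879532237181615
C plinth mm -4.278963355380494 -0.0981606069229736 9.631066230682341
```

step_arm(moves="255 0.19 -0.02 0 0 0 0;255 0 0 0 0 0 0;255 0.02 0 -0.21 -0.51 -4.97 0;255 0.02 0 -0.21 -0.51 -4.97 0;255 0 0 0 0 0 0;255 0 0 0 0 0 0")

```text
time: 18.82
eef_pos: [0.5455, -0.1998, 0.0291]
tool_rot: [-0.005, 0.995, -0.053, -0.087]
wrist_force: [-4.3, 0.6, 0.2]
grip_width: 0.0459
```

```bash
cat > st.py <<'E'
from h import *
p,Rt,s=state();xp=np.array([np.cos(np.radians(174.1)),np.sin(np.radians(174.1)),0]);yp=np.array([-xp[1],xp[0],0])
tz=Rt[:,2];print('slant deg',np.degrees(np.arctan2(tz@xp,-tz[2])),'roll',np.degrees(tz@yp))
C=p-.0063*tz;O=np.array([.5409,-.1998,.03]);print('C plinth mm',(C-O)@xp*1e3,(C-O)@yp*1e3,(C-O)[2]*1e3,s['wrist_force'],s['moment'],s['grip_width'],p)
E
python3 st.py
```

```text
slant deg 10.04988093039268 roll -0.035447340523720894
C plinth mm -5.699350494069331 -0.5034892444869716 5.327029670816088 [-4.25692793  0.59055146  0.23165509] [ 0.18937971  0.80303702 -0.01837968] 0.045936673418206994 [ 0.54552775 -0.19976814  0.0291237 ]
```

step_arm(moves="255 0.09 -0.01 -0.2 -0.51 -4.97 0;255 0.08 -0.01 -0.2 -0.51 -4.97 0;255 0 0 0 0 0 0;255 0 0 0 0 0 0")

```text
time: 19.32
eef_pos: [0.5476, -0.2002, 0.0258]
tool_rot: [-0.0, 0.999, -0.053, -0.0]
wrist_force: [-6.9, 1.5, 8.4]
grip_width: 0.0462
```

```bash
python3 st.py; python3 - <<'E'
from h import *
_,im=snap('wrist','w9');_,s=snap('scene','s9');_,t=snap('top','t9')
f=lambda a:cv2.resize(a,(400,300),interpolation=cv2.INTER_CUBIC)
cv2.imwrite('pics/c9.png',np.vstack([cv2.resize(im[180:330,175:375],(800,600))[:300] if 0 else f(im[195:330,185:365]),f(s[140:230,160:280])]))
E
```

```text
slant deg 0.02345077272793616 roll -0.025698215389637673
C plinth mm -6.708996364944686 -0.30532701904638787 2.072528971468833 [-6.90711887  1.46903503  8.41906158] [0.41171537 1.28149004 0.03163996] 0.046203863575623436 [ 0.54760257 -0.20018285  0.02577253]
```

```bash
python3 - <<'E'
from h import *
for n in('w6','w7','w8','w9'):
    im=cv2.imread(f'pics/{n}.png');h=cv2.cvtColor(im,cv2.COLOR_BGR2HSV)
    print(n,h[268,276],h[268,240])
    for lo,hi in((4,13),):
        mk=((h[...,0]>=lo)&(h[...,0]<=hi)&(h[...,1]>110))[225:315,235:318].astype(np.uint8)
        cs,_=cv2.findContours(mk,cv2.RETR_EXTERNAL,cv2.CHAIN_APPROX_NONE);c=max(cs,key=cv2.contourArea);e=cv2.fitEllipse(cv2.convexHull(c));x=cv2.boundingRect(c);print(np.round(e[0],1)+[235,225],np.round(e[1],1),round(e[2]),x)
    print([tuple(h[r,276]) for r in range(216,312,6)])
E
```

```text
w6 [ 11 169 118] [ 19 188  84]
[274.9 268.4] [49.3 54.3] 91 (13, 19, 55, 50)
[(np.uint8(24), np.uint8(25), np.uint8(102)), (np.uint8(19), np.uint8(127), np.uint8(92)), (np.uint8(19), np.uint8(187), np.uint8(127)), (np.uint8(19), np.uint8(183), np.uint8(127)), (np.uint8(20), np.uint8(182), np.uint8(126)), (np.uint8(11), np.uint8(167), np.uint8(119)), (np.uint8(11), np.uint8(166), np.uint8(118)), (np.uint8(11), np.uint8(171), np.uint8(118)), (np.uint8(11), np.uint8(169), np.uint8(119)), (np.uint8(11), np.uint8(166), np.uint8(120)), (np.uint8(11), np.uint8(171), np.uint8(119)), (np.uint8(12), np.uint8(169), np.uint8(83)), (np.uint8(10), np.uint8(166), np.uint8(80)), (np.uint8(16), np.uint8(181), np.uint8(83)), (np.uint8(19), np.uint8(194), np.uint8(83)), (np.uint8(19), np.uint8(184), np.uint8(83))]
w7 [ 11 171 149] [ 19 189 100]
[274.6 268.4] [49.2 53.9] 91 (13, 19, 54, 49)
[(np.uint8(15), np.uint8(133), np.uint8(182)), (np.uint8(18), np.uint8(160), np.uint8(86)), (np.uint8(19), np.uint8(179), np.uint8(100)), (np.uint8(19), np.uint8(174), np.uint8(98)), (np.uint8(19), np.uint8(180), np.
[... 1442 characters left out ...]
nt8(113)), (np.uint8(10), np.uint8(161), np.uint8(114)), (np.uint8(11), np.uint8(159), np.uint8(112)), (np.uint8(10), np.uint8(157), np.uint8(117)), (np.uint8(19), np.uint8(178), np.uint8(123)), (np.uint8(19), np.uint8(184), np.uint8(118)), (np.uint8(10), np.uint8(161), np.uint8(114)), (np.uint8(11), np.uint8(167), np.uint8(113)), (np.uint8(11), np.uint8(165), np.uint8(113)), (np.uint8(11), np.uint8(165), np.uint8(113)), (np.uint8(11), np.uint8(160), np.uint8(116)), (np.uint8(11), np.uint8(162), np.uint8(115)), (np.uint8(11), np.uint8(166), np.uint8(112)), (np.uint8(11), np.uint8(166), np.uint8(112)), (np.uint8(19), np.uint8(185), np.uint8(121)), (np.uint8(20), np.uint8(179), np.uint8(118))]
```

The disc is level in the tool, with the same ellipse ratio as at the grasp. It slid about 2 mm in the pads under the spring, so its far rim is at about x = 19 mm, still clear of the lip. Releasing.

step_arm(moves="70 0 0 0 0 0 0;70 0 0 0 0 0 0;70 0 0 0 0 0 0;70 0 0 0 0 0 0;70 0 0 0.5 0 0 0;70 0 0 2 0 0 0;70 -1 0 5 0 0 0;70 -1 0 5 0 0 0;70 -3 0 5 0 0 0;70 -3 0 3 0 0 0;70 0 0 0 0 0 0;70 0 0 0 0 0 0")

```text
time: 20.98
eef_pos: [0.4682, -0.2004, 0.2302]
tool_rot: [0.0, 0.999, -0.053, 0.001]
wrist_force: [-0.7, -0.1, 0.3]
grip_width: 0.0634
```

```bash
python3 - <<'E'
from h import *
p,Rt,s=state();print(p,s['grip_width'],s['wrist_force'])
mw,im=snap('wrist','w10');ms,sc=snap('scene','s10');mt,t=snap('top','t10')
X=np.array([.5409,-.1998,.035])
b=lambda m:proj(m,X)[0];print('expected px',[b(m).round(1) for m in(mw,ms,mt)])
cu,cv=b(mw).astype(int)
y0,x0=max(0,min(cv-80,260)),max(0,cu-107)
f=lambda a,w,h:cv2.resize(a,(w,h),interpolation=cv2.INTER_CUBIC)
k=b(ms).astype(int);q=b(mt).astype(int)
cv2.imwrite('pics/c10.png',np.hstack([f(im[y0:y0+160,x0:x0+107],400,600),np.vstack([f(sc[k[1]-30:k[1]+30,k[0]-40:k[0]+40],400,300),f(t[q[1]-30:q[1]+30,q[0]-40:q[0]+40],400,300)])]));print(x0,y0,k,q)
E
```

```text
[ 0.46817447 -0.20037354  0.23017118] 0.06339757745983676 [-0.67881406 -0.12716312  0.26996449]
expected px [array([267.2, 113.2]), array([217.4, 181.5]), array([345.8, 213.1])]
160 33 [217 181] [345 213]
```

View pics/c10.png

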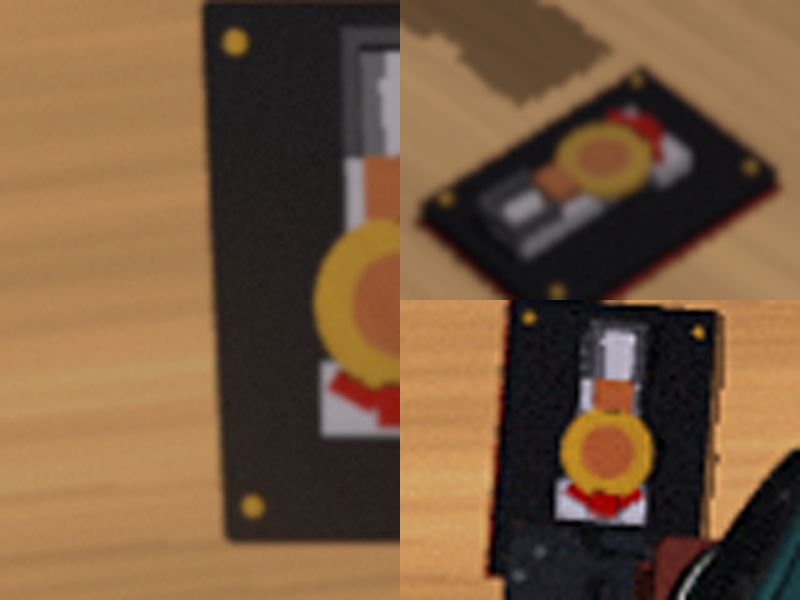

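The disc lies in the bay with the red lip and the stop blocks overlapping its rim in all three views. I'll check the centre and flatness numerically.

```bash
python3 - <<'E'
from h import *
X=np.array([.5409,-.1998,.035]);obs=[]
for n,f in(('wrist','w10'),('scene','s10'),('top','t10')):
    m=camera_model(n);im=cv2.imread(f'pics/{f}.png');h=cv2.cvtColor(im,cv2.COLOR_BGR2HSV)
    mk=((h[...,0]>=5)&(h[...,0]<=14)&(h[...,1]>120)&(h[...,2]>60)).astype(np.uint8)
    u,v=proj(m,X)[0]; cs,_=cv2.findContours(mk,cv2.RETR_EXTERNAL,cv2.CHAIN_APPROX_NONE)
    c=[c for c in cs if cv2.pointPolygonTest(c,(float(u),float(v)),False)>=0]
    if not c: print(n,'none');continue
    e=cv2.fitEllipse(min(c,key=cv2.contourArea)); print(n,'meas',np.round(e[0],1),'exp',np.round((u,v),1),'axes',np.round(e[1],1),round(e[2])); obs.append((m,np.array(e[0])))
    a=np.linspace(0,2*np.pi,60)
    for t in(0,8):
        r=e[1][1]; c2=np.c_[np.cos(a),np.sin(a),0*a]*.0135@R.from_rotvec(np.radians(t)*np.array([.1,.995,0])).as_matrix().T
        q=cv2.fitEllipse(proj(m,X+c2).astype(np.float32));print('  pred tilt',t,np.round(q[1],1),round(q[1][0]/q[1][1],3),'meas',round(e[1][0]/e[1][1],3))
    if n!='scene': print('  on z=.035',px2plane(m,[e[0]],[.035])[0])
print(tri(obs))
E
```

```text
wrist meas [267.2 113.8] exp [267.6 112.6] axes [25.9 26.4] 2
  pred tilt 0 [26.4 27.4] 0.965 meas 0.978
  pred tilt 8 [26.4 27.2] 0.972 meas 0.978
  on z=.035 [ 0.53977132 -0.19923471  0.035     ]
scene meas [217.4 182.1] exp [217.4 181.5] axes [6.3 9.3] 84
  pred tilt 0 [ 7.5 10.8] 0.696 meas 0.68
  pred tilt 8 [ 8.1 10.8] 0.748 meas 0.68
top meas [346. 213.] exp [345.8 213.1] axes [9.8 9.8] 0
  pred tilt 0 [10.3 10.3] 0.994 meas 1.0
  pred tilt 8 [10.1 10.4] 0.973 meas 1.0
  on z=.035 [ 0.54106837 -0.20020693  0.035     ]
(array([ 0.54055048, -0.19987091,  0.03292705]), [array([ 0.6, -0.9]), array([ 0.1, -0.1]), array([-0.2,  0.2])])
```

Every check agrees that the weight is home: its centre is within about 1 mm of the bay, it lies flat, and the gripper is clear of everything.

```bash
python3 -c "
from workcell import *
print(finish_job())"
```

```text
the job is handed in; nothing more can be done
None
```

The weight is home and flat in the bay, and the job was handed in at about 21 s of the 53 s allowed.

**What I did:** I lifted the tray by its red knob to about 0.6 rad. The weight slid into the low corner and I let go of the tray, which stayed tipped. I gripped the weight along the diagonal, touched its slanted (20°) edge to the bay floor and pressed it into the catch to roughly 8–9 mm. Then I tipped it flat under the lip and released it.

**Last checks:**
- **Position:** the disc's centre is within about 1 mm of the bay's centre in the wrist, scene and top pictures.
- **Height and tilt:** the triangulated height of its top face was 33 mm against 35 mm expected, which is within the calibration. The scene and top pictures fit a flat disc. The wrist picture could not tell flat from an 8° tilt.
- **Lip:** the red lip and stop blocks overlap the rim, and the gripper was clear of everything.

**What disagreed:**
- **Plinth position:** the plinth's outer edges put its origin about 5–7 mm from where the catch and lip put it. I used the catch and lip.
- **Slip in the grip:** the disc slid about 2 mm in the pads while it was being tipped.
- **Bystanders:** I moved nothing near the dolls, jars, brush or ink box, but I did not measure their positions again at the end.

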